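# Feel along the rim of a grinder's wheel guard

### The arm

A 7-joint arm with a two-finger parallel gripper is mounted at the origin on the work surface. World frame = base frame: x ahead of the robot, y to its left, z up, the work surface at z = 0. Lengths are in m, angles in degrees, forces in N, time in s.
With the tool pointing down it reaches from about 0.4 to 0.875 m from the base axis. Payload 4.4 kg.
Tool frame: the origin (TCP) lies between the finger pads, 19 mm behind the fingertips; this is the grasp point; z points along the fingers, y is the line along which they close (so a half turn about z gives the same grasp; the last joint's range is limited). The gripper opens to 85 mm and grips with 20 to 120 N. Pads are 22 mm wide; open, the fingers measure 114 mm over their backs; the gripper's body (76 mm by 85 mm) begins 54 mm behind the grasp point. The pads swing forward as they close: fully open they stand 13 mm farther back than shut.
Start: joints at [-79.572, 36.005, 2.206, 86.941, -1.547, 57.084, -1.146], TCP at [0.159, 0.63, 0.25] pointing down, gripper open.
Joint ranges: [-175.42, 175.42], [-21.48, 121.26], [-71.46, 75.88], [10.55, 141.38], [-63.04, 243.04], [13.31, 113.54], [-168.57, 168.57]. Speed limits (degrees/s): [147.25, 147.25, 180, 180, 180, 180, 180].

### API

Orientations are given as [roll, pitch, yaw] about the fixed x, y, z axes, in that order (R = Rz(yaw) Ry(pitch) Rx(roll)).
In Python, from station import env gives the robot as it stands. The module is installed in compiled form; this text tells all that it offers.
- The arm moves only by the shell command python3 -m crank 'ROWS'. ROWS is JSON, a list of rows, each an object with "twist": the turn, a rotation vector about the world's x, y, z in units of 90 degrees (1.0 is 90 degrees), a list of three; "xyz": the shift along the world's x, y, z in units of 0.5 m (1.0 is 0.5 m), a list of three; "grip": the opening, from 0 (shut) to 1 (fully open). A call has 1 to 20 rows; each row shifts and turns the commanded pose from where the row before left it; what a row does not reach is not made up. A row lasts 1/12 s, in which the tool goes at most 41.7 mm and 7.16 degrees, less where a joint would pass 70% of its speed; a pose out of reach is approached as far as the arm can. A call with a number of a shift or a turn outside -1 to 1 is refused whole. A call with a gripper value outside its range is refused whole. The fingers move at their own pace and stop on an object; the grip force is fixed at half the most. Time passes only in rows, so rows that do not move let the fingers close. It gives the time, the measured TCP pose, the force, the opening and the grip force at its end, in the units of the state.
- env.sense(): the state, without advancing time (a new reading comes with each control period).
- env.get_image(name): name is "side" or "top"; returns (picture, depth): 420x560x3 uint8, red, green, blue; 420x560 float32, m along the optical axis (not along the pixel's ray), 0 where there is no reading.
- env.camera_info(name): a dict with "fx", "fy", "cx", "cy" (pixels), "R" (3x3) and "t" (3): a world point X has camera coordinates R X + t. Camera axes: x right, y down, z forward; pixel columns grow to the right and rows downward; lengths in m; the calibration is good to about 2 mm. A picture is of the moment at which its call begins. camera_info takes no time and is no camera call.
- env.sign_off(): hands the job in; it is judged then, once.
Trained networks look in the newest picture that a camera, given by its name, has taken for a name from the list of things; names that differ only in an ending like _2 or _b are one class to them, and where a whole thing is asked for, a point or a joint stands for the part that bears it (a point fixed in the world has none). Each returns a list of dicts, best first, with "confidence" (0 to 1); they miss things now and then, are a little off and sometimes report something else, mostly with a low value. They report only what shows in the picture. A call takes as long as a camera call.
- env.silhouettes(camera, target): "pixels" (420x560 bool, what is visible of it) and "at" ([column, row] in pixels, amid what is visible of it).
- env.landmark_of(camera, target): "at" ([column, row] in pixels: a listed point, or the origin of a listed thing).
The state is a dict: "time": time; "qpos": joint angles; "qd": joint speeds; "joint_efforts": joint torques, N m; "tcp_pos": TCP position; "tool_rot": TCP orientation; "contact_force": force on the tool from outside, world axes, zero at the start; "ft_torque": the same for the moment, N m; "finger_gap": finger opening in m; "finger_force": force on a finger pad.
Only numpy, scipy, OpenCV 4.12 (cv2) and the standard library are available. Lean on these libraries where they do the work, as an engineer would, in place of code of your own. Each camera call takes 0.05 s, during which the arm holds its last target. There are 200 camera calls.

### The job

Check the filed rim of the bench grinder's wheel guard for burrs: with the fingers closed and pointing straight down, run the fingertips along the top of its curved rim, from the end with the square ear all the way round to the plain end, touching it all along but so lightly that the sprung plate under it sinks no more than about a centimetre. Then raise the fingers a good hand's breadth clear of the rim. Only touch the guard: grip and lift nothing, and leave everything else where it is.

Things in the scene. Friction and masses are not known exactly. Their poses are not given: they have to be found in the camera images.
- base: dark steel base plate 190 x 190 x 14 mm, fixed to the bench; origin at the centre of its underside, z up. Four coil springs on it carry a square aluminium plate, 180 x 180 x 10 mm, whose top is 55 mm above the bench at rest; a black clamp knob, 38 mm across, stands 22 mm high at its centre
- float (a joint): how far the aluminium plate, with the guard on it, is pushed down against its springs, in m: 0 at rest, positive down, negative when pulled up, stop at 0.020. About 0.6 N per mm; it only moves straight down and up, level, and springs back
- guard (a point): dark steel grinder wheel guard, rim top filed bright, fixed flat on the aluminium plate: half-round floor 4 mm thick, with an upright rim 40 mm high, 6 mm thick, on an arc of 80 mm radius (mid-thickness) from -85 to +85 degrees about its own +x (towards +y). This point is the arc's centre on the guard's underside, z up; rim top level, 95 mm above the bench at rest
- rim0 (a point): point on the rim's top face, mid-thickness, at -80 degrees of the arc, 7 mm before the end of the rim that has the ear: the trace begins here. The ear is a flat square tab, about 24 x 26 x 6 mm with a small hole, sticking outwards from the rim at this point, its top 10 mm below the rim's top
- rim1 (a point): point on the rim's top face, mid-thickness, at -60 degrees of the arc, 1 of 8 steps (28 mm each) along from the ear end
- rim2 (a point): point on the rim's top face, mid-thickness, at -40 degrees of the arc, 2 of 8 steps (28 mm each) along from the ear end
- rim3 (a point): point on the rim's top face, mid-thickness, at -20 degrees of the arc, 3 of 8 steps (28 mm each) along from the ear end
- rim4 (a point): point on the rim's top face, mid-thickness, at 0 degrees of the arc, 4 of 8 steps (28 mm each) along from the ear end
- rim5 (a point): point on the rim's top face, mid-thickness, at 20 degrees of the arc, 5 of 8 steps (28 mm each) along from the ear end
- rim6 (a point): point on the rim's top face, mid-thickness, at 40 degrees of the arc, 6 of 8 steps (28 mm each) along from the ear end
- rim7 (a point): point on the rim's top face, mid-thickness, at 60 degrees of the arc, 7 of 8 steps (28 mm each) along from the ear end
- rim8 (a point): point on the rim's top face, mid-thickness, at 80 degrees of the arc, 7 mm before the plain end of the rim: the trace finishes here
- flange: on the sprung plate, in the open half beside the guard: a loose flat steel wheel flange (ring), 42 mm across, 12 mm thick, bystander; origin at the centre of its underside
- wrench: loose steel wrench, 170 mm long, lying on the bench near the sprung plate, bystander; origin on its underside, long axis x
- stick: loose grey dressing stick 22 x 120 x 22 mm, lying on the bench near the sprung plate, bystander; origin at the centre of its underside, long axis y
- jar: loose closed glass jar with steel cap, 52 mm across, 55 mm high, standing near the sprung plate, bystander; origin at the centre of its underside
- spray: loose steel can 66 mm across, 190 mm high, standing to the right of the work, bystander; origin at the centre of its underside
- brush: loose blue brush lying to the left of the work, bystander; origin on its underside
- tin: loose open steel cup 72 mm across, 80 mm high, standing to the right of the work, bystander; origin at the centre of its underside

How it is judged:
By the outcome, as a careful person would: the job done as asked, in the order asked, and still so for the second after the job is handed in, with the robot touching nothing.
It also fails if it takes over 48 s, if anything falls off the work surface, if the arm or the gripper's body presses on something with over 40 N, if the wrist force passes 120 N, or if a joint passes its speed limit or range.

## Working session

There is one attempt and no reset: what is moved stays moved. The work goes in short steps, Python scripts to look and compute and a shell command to move; the robot and the scene stay as the last step left them, time stands still between calls to the robot, and variables do not carry over. Pictures are saved under pics/ and viewed, at most 10 in all, crops included, and the job is handed in when it is done.

```bash
mkdir -p pics; cat > h.py <<'E'
import numpy as np, cv2
from station import env
def ray(cam,uv,z):
    c=env.camera_info(cam);R=np.array(c['R']);t=np.array(c['t'])
    d=R.T@np.array([(uv[0]-c['cx'])/c['fx'],(uv[1]-c['cy'])/c['fy'],1]);o=-R.T@t
    return o+d*(z-o[2])/d[2]
E
python3 - <<'E'
from h import *
for c in('top','side'):
    p,d=env.get_image(c);cv2.imwrite(f'pics/{c}1.png',p[:,:,::-1])
    for n in['guard']+['rim%d'%i for i in range(9)]:
        for r in env.landmark_of(c,n)[:1]:
            print(c,n,np.round(r['at'],1),round(r['confidence'],2),ray(c,r['at'],.055 if n=='guard' else .095).round(4))
s=env.sense();print(s['time'],s['tcp_pos'],s['tool_rot'],s['contact_force'],s['finger_gap'])
E
```

```text
top guard [300.4 222.6] 0.75 [ 0.5158 -0.0792  0.055 ]
top rim0 [293.6 194.5] 0.97 [ 0.5989 -0.0546  0.095 ]
top rim1 [293.6 194.5] 0.97 [ 0.5989 -0.0546  0.095 ]
top rim2 [293.6 194.5] 0.97 [ 0.5989 -0.0546  0.095 ]
top rim3 [293.6 194.5] 0.97 [ 0.5989 -0.0546  0.095 ]
top rim4 [293.6 194.5] 0.97 [ 0.5989 -0.0546  0.095 ]
top rim5 [293.6 194.5] 0.97 [ 0.5989 -0.0546  0.095 ]
top rim6 [293.6 194.5] 0.97 [ 0.5989 -0.0546  0.095 ]
top rim7 [293.6 194.5] 0.97 [ 0.5989 -0.0546  0.095 ]
top rim8 [293.6 194.5] 0.97 [ 0.5989 -0.0546  0.095 ]
side guard [299.7 204.6] 0.9 [ 0.5244 -0.1035  0.055 ]
side rim0 [285.  187.1] 0.98 [ 0.5814 -0.1394  0.095 ]
side rim1 [285.  187.1] 0.98 [ 0.5814 -0.1394  0.095 ]
side rim2 [285.  187.1] 0.98 [ 0.5814 -0.1394  0.095 ]
side rim3 [285.  187.1] 0.98 [ 0.5814 -0.1394  0.095 ]
side rim4 [285.  187.1] 0.98 [ 0.5814 -0.1394  0.095 ]
side rim5 [285.  187.1] 0.98 [ 0.5814 -0.1394  0.095 ]
side rim6 [285.  187.1] 0.98 [ 0.5814 -0.1394  0.095 ]
side rim7 [285.  187.1] 0.98 [ 0.5814 -0.1394  0.095 ]
side rim8 [285.  187.1] 0.98 [ 0.5814 -0.1394  0.095 ]
1.1 [0.15939099 0.63015503 0.24998946] [-1.79997521e+02 -4.48998208e-03  1.65800395e+02] [-0.48288327  0.28510576  0.49455251] 0.08554150804903377
```

View pics/top1.png

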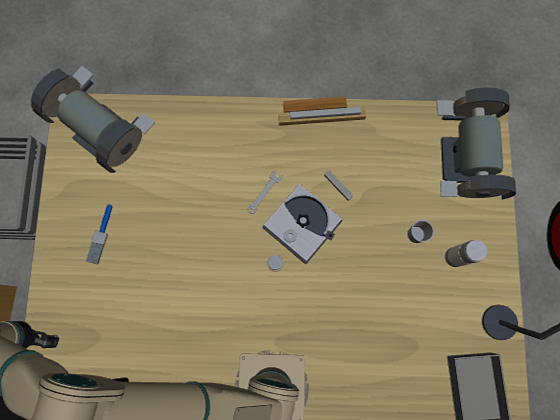

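View pics/side1.png

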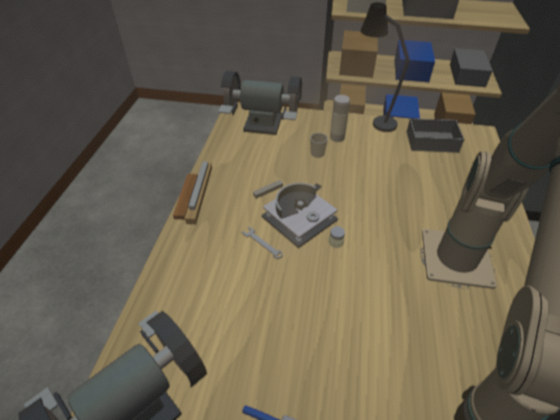

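The top view shows the guard around (305,215), with its ear at about (331,236). The networks don't tell the rim points apart, so I'll fit the rim from depth and look at a crop.

```bash
cat >> h.py <<'E'
def cloud(cam,d):
    c=env.camera_info(cam);R=np.array(c['R']);t=np.array(c['t'])
    v,u=np.mgrid[:420,:560]
    P=np.stack([(u-c['cx'])/c['fx']*d,(v-c['cy'])/c['fy']*d,d],-1)
    return (P-t)@R
E
python3 - <<'E'
from h import *
from scipy.optimize import least_squares
ims=[]
for c,(u0,v0) in dict(top=(255,175),side=(245,165)).items():
    p,d=env.get_image(c);X=cloud(c,d)
    ims.append(cv2.resize(p[v0:v0+95,u0:u0+95],(400,400),interpolation=cv2.INTER_CUBIC))
    ok=(d>0)&(abs(X[...,0]-.54)<.16)&(abs(X[...,1]+.09)<.16)
    z=X[...,2]
    pl=X[ok&(abs(z-.055)<.005)];print(c,'plate n',len(pl),pl.mean(0).round(4))
    m=ok&(abs(z-.095)<.006);Q=X[m];print('rim n',len(Q),'zmed',np.median(Q[:,2]).round(4))
    f=lambda q:np.hypot(Q[:,0]-q[0],Q[:,1]-q[1])-.08
    s=least_squares(f,[.53,-.09],loss='soft_l1',f_scale=.004);a=np.degrees(np.arctan2(Q[:,1]-s.x[1],Q[:,0]-s.x[0]))
    g=abs(f(s.x))<.008
    print('centre',s.x.round(4),'rms',np.sqrt((f(s.x)[g]**2).mean()).round(4),'inl',g.sum(),np.sort(a[g]).round()[[0,1,2,3,-4,-3,-2,-1]])
    base=X[ok&(z>.045)&(z<.06)]
    r=cv2.minAreaRect((base[:,:2]*1000).astype(np.float32));print('plate rect',r)
    sil=env.silhouettes(c,'guard')[0];print(sil['at'],sil['confidence'],sil['pixels'].sum())
    c1=env.camera_info(c);print('mm/px',1000*np.median(d[m])/c1['fx'])
cv2.imwrite('pics/crop.png',np.hstack(ims)[:,:,::-1])
E
```

```text
top plate n 2086 [ 0.5081 -0.0775  0.0552]
rim n 158 zmed 0.0937
centre [ 0.5203 -0.0848] rms 0.0022 inl 155 [-124. -122. -121. -121.   42.   43.   43.   45.]
plate rect ((488.2823181152344, -57.558929443359375), (180.55496215820312, 266.88836669921875), 51.03266143798828)
[303.7, 222.7] 0.78 2952
mm/px 3.1683385
side plate n 1175 [ 0.5015 -0.0534  0.0571]
rim n 173 zmed 0.096
centre [ 0.5219 -0.0872] rms 0.0027 inl 168 [-123. -122. -120. -119.   42.   43.   43.   46.]
plate rect ((490.27093505859375, -60.482269287109375), (182.79161071777344, 266.8432922363281), 50.33442687988281)
[300.1, 207.8] 0.67 2235
mm/px 3.4384637
```

View pics/crop.png

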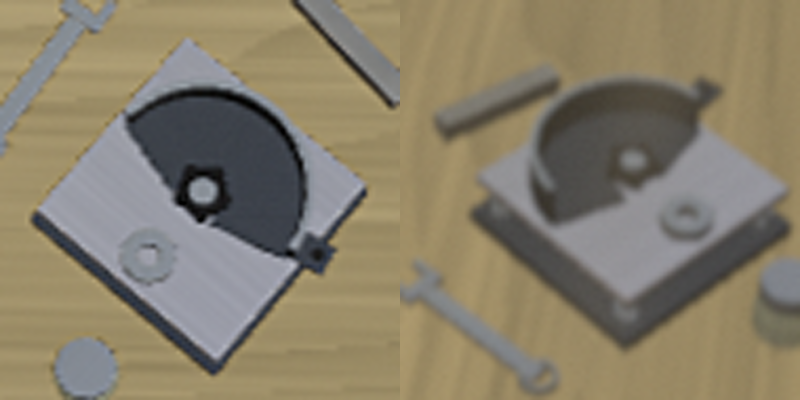

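The crop shows the ear at (318,253) in its left half. Both cameras agree: arc centre is about (0.521,-0.086), guard yaw about -39.5°, with the ear at the -120° end. Closing the fingers and moving, keeping outside the minimum reach.

```bash
python3 -m crank '[{"twist":[0,0,0],"xyz":[0.056,-0.054,0],"grip":0},{"twist":[0,0,0],"xyz":[0.056,-0.054,0],"grip":0},{"twist":[0,0,0],"xyz":[0.056,-0.054,0],"grip":0},{"twist":[0,0,0],"xyz":[0.056,-0.054,0],"grip":0},{"twist":[0,0,0],"xyz":[0.056,-0.054,0],"grip":0},{"twist":[0,0,0],"xyz":[0.056,-0.054,0],"grip":0},{"twist":[0,0,0],"xyz":[0.056,-0.054,0],"grip":0},{"twist":[0,0,0],"xyz":[0.056,-0.054,0],"grip":0},{"twist":[0,0,0],"xyz":[0.056,-0.054,0],"grip":0},{"twist":[0,0,0],"xyz":[0.056,-0.054,0],"grip":0},{"twist":[0,0,0],"xyz":[0.056,-0.054,0],"grip":0},{"twist":[0,0,0],"xyz":[0.056,-0.054,0],"grip":0}]'
python3 -c "
from h import *
s=env.sense();print(np.round(s['qpos'],1),s['tool_rot'])"
```

```text
time: 2.3
tcp_pos: [0.4966, 0.3047, 0.2503]
tool_rot: [180.0, 0.0, 165.8]
contact_force: [0.2, 0.6, 0.3]
finger_gap: 0.0002
finger_force: 0.0
[-36.1  30.4   2.7  98.1  -1.8  51.5  43.2] [1.79977190e+02 1.43860611e-02 1.65803403e+02]
```

```bash
python3 -m crank '[{"twist":[0,0,0],"xyz":[-0.0025,-0.0768,0],"grip":0},{"twist":[0,0,0],"xyz":[-0.0025,-0.0768,0],"grip":0},{"twist":[0,0,0],"xyz":[-0.0025,-0.0768,0],"grip":0},{"twist":[0,0,0],"xyz":[-0.0025,-0.0768,0],"grip":0},{"twist":[0,0,0],"xyz":[-0.0025,-0.0768,0],"grip":0},{"twist":[0,0,0],"xyz":[-0.0025,-0.0768,0],"grip":0},{"twist":[0,0,0],"xyz":[-0.0025,-0.0768,0],"grip":0},{"twist":[0,0,0],"xyz":[-0.0025,-0.0768,0],"grip":0},{"twist":[0,0,0],"xyz":[-0.0025,-0.0768,0],"grip":0},{"twist":[0,0,0],"xyz":[-0.0025,-0.0768,0],"grip":0},{"twist":[0,0,0],"xyz":[-0.0025,-0.0768,0],"grip":0},{"twist":[0,0,0],"xyz":[-0.0025,-0.0768,0],"grip":0},{"twist":[0,0,0],"xyz":[0,0,-0.06],"grip":0},{"twist":[0,0,0],"xyz":[0,0,-0.06],"grip":0},{"twist":[0,0,0],"xyz":[0,0,-0.06],"grip":0},{"twist":[0,0,0],"xyz":[0,0,-0.06],"grip":0},{"twist":[0,0,0],"xyz":[0,0,0],"grip":0},{"twist":[0,0,0],"xyz":[0,0,0],"grip":0}]'
python3 - <<'E'
from h import *
ims=[]
for c,(u0,v0) in dict(top=(255,175),side=(245,125)).items():
    p,d=env.get_image(c)
    ims.append(cv2.resize(p[v0:v0+95,u0:u0+95],(400,400),interpolation=cv2.INTER_CUBIC))
cv2.imwrite('pics/crop2.png',np.hstack(ims)[:,:,::-1])
s=env.sense();print(s['time'],np.round(s['tcp_pos'],4),s['contact_force'])
E
```

```text
time: 3.8
tcp_pos: [0.4796, -0.1545, 0.1293]
tool_rot: [180.0, -0.2, 165.8]
contact_force: [-0.5, 0.7, 1.0]
finger_gap: -0.0
finger_force: 0.0
3.9 [ 0.4815 -0.155   0.1315] [ 1.20938474 -0.18307108 -0.04519892]
```

View pics/crop2.png

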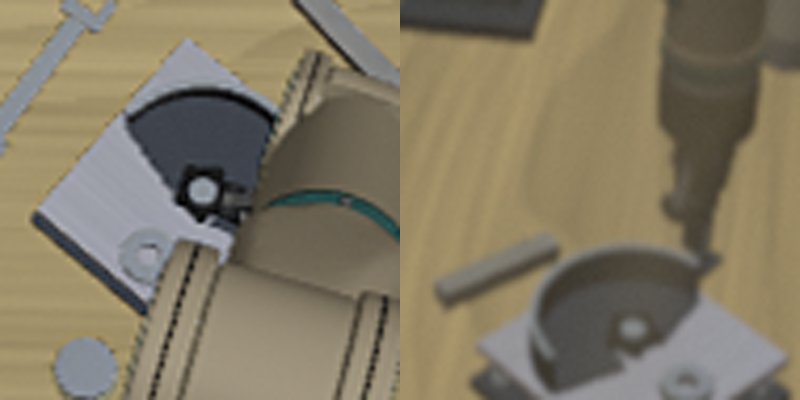

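The tips stand just above the rim by the ear (around (697,250) in the crop). Lowering to a light press.

```bash
cat >> h.py <<'E'
def avg(n=12):
    F=[];P=[]
    for i in range(n):
        env.get_image('side');s=env.sense();F.append(s['contact_force']);P.append(s['tcp_pos'])
    print(s['time'],'F',np.mean(F,0).round(2),np.std(F,0).round(2),'P',np.mean(P,0).round(4),np.std(P,0).round(4))
E
python3 -c "
from h import *
avg(8)"
python3 -m crank '[{"twist":[0,0,0],"xyz":[0,0,-0.012],"grip":0},{"twist":[0,0,0],"xyz":[0,0,-0.01],"grip":0},{"twist":[0,0,0],"xyz":[0,0,-0.01],"grip":0},{"twist":[0,0,0],"xyz":[0,0,-0.01],"grip":0},{"twist":[0,0,0],"xyz":[0,0,0],"grip":0},{"twist":[0,0,0],"xyz":[0,0,0],"grip":0}]'
python3 -c "
from h import *
avg(8)"
```

```text
4.3 F [-0.14 -0.11 -0.19] [0.35 0.45 0.4 ] P [ 0.4813 -0.1548  0.1314] [0.0004 0.0001 0.0005]
time: 4.8
tcp_pos: [0.48, -0.1545, 0.1086]
tool_rot: [180.0, -0.1, 165.8]
contact_force: [-1.2, 0.6, 3.0]
finger_gap: -0.0003
finger_force: 1.5
5.2 F [-1.37  0.16  2.74] [0.49 0.26 0.27] P [ 0.48   -0.1545  0.109 ] [0.     0.     0.0001]
```

Contact: about 2.9 N, so roughly 5 mm of sinking, which matches the heights. Computing the arc steps.

```bash
python3 -c "
from h import *
a=np.radians(-119.5+4*np.arange(41));P=np.c_[np.cos(a),np.sin(a)]*.08+[.521,-.086]
for k in range(40): print(k,((P[k+1]-P[k])/.5).round(4),P[k+1].round(4) if k%10==9 else '')"
```

```text
0 [ 0.0099 -0.0052] 
1 [ 0.0102 -0.0045] 
2 [ 0.0105 -0.0037] 
3 [ 0.0108 -0.003 ] 
4 [ 0.0109 -0.0022] 
5 [ 0.0111 -0.0015] 
6 [ 0.0111 -0.0007] 
7 [0.0112 0.0001] 
8 [0.0111 0.0009] 
9 [0.011  0.0017] [ 0.5356 -0.1647]
10 [0.0109 0.0024] 
11 [0.0107 0.0032] 
12 [0.0105 0.0039] 
13 [0.0102 0.0046] 
14 [0.0098 0.0053] 
15 [0.0094 0.006 ] 
16 [0.009  0.0066] 
17 [0.0085 0.0073] 
18 [0.008  0.0078] 
19 [0.0074 0.0084] [ 0.5827 -0.1369]
20 [0.0068 0.0089] 
21 [0.0062 0.0093] 
22 [0.0055 0.0097] 
23 [0.0048 0.0101] 
24 [0.0041 0.0104] 
25 [0.0034 0.0107] 
26 [0.0026 0.0109] 
27 [0.0018 0.011 ] 
28 [0.0011 0.0111] 
29 [0.0003 0.0112] [ 0.601  -0.0853]
30 [-0.0005  0.0112] 
31 [-0.0013  0.0111] 
32 [-0.002  0.011] 
33 [-0.0028  0.0108] 
34 [-0.0035  0.0106] 
35 [-0.0043  0.0103] 
36 [-0.005  0.01 ] 
37 [-0.0057  0.0096] 
38 [-0.0063  0.0092] 
39 [-0.007   0.0087] [ 0.5818 -0.034 ]
```

```bash
python3 -m crank '[{"twist":[0,0,0],"xyz":[0.0115,-0.0058,0],"grip":0},{"twist":[0,0,0],"xyz":[0.0108,-0.0047,0],"grip":0},{"twist":[0,0,0],"xyz":[0.0105,-0.0037,0],"grip":0},{"twist":[0,0,0],"xyz":[0.0108,-0.003,0],"grip":0},{"twist":[0,0,0],"xyz":[0.0109,-0.0022,0],"grip":0},{"twist":[0,0,0],"xyz":[0.0111,-0.0015,0],"grip":0},{"twist":[0,0,0],"xyz":[0.0111,-0.0007,0],"grip":0},{"twist":[0,0,0],"xyz":[0.0112,0.0001,0],"grip":0},{"twist":[0,0,0],"xyz":[0.0111,0.0009,0],"grip":0},{"twist":[0,0,0],"xyz":[0.011,0.0017,0],"grip":0}]'
python3 -c "
from h import *
avg(4)"
```

```text
time: 6.03
tcp_pos: [0.536, -0.1643, 0.109]
tool_rot: [-180.0, 0.0, 165.8]
contact_force: [-0.9, -0.0, 3.1]
finger_gap: 0.0003
finger_force: 1.4
6.2333 F [ 1.3  -0.04  2.73] [1.27 0.38 0.53] P [ 0.5375 -0.1639  0.1093] [0.0001 0.     0.0001]
```

Force holds at about 3 N and the position is within 2 mm. Continuing.

```bash
python3 -m crank '[{"twist":[0,0,0],"xyz":[0.0099,0.0024,0],"grip":0},{"twist":[0,0,0],"xyz":[0.0102,0.0032,0],"grip":0},{"twist":[0,0,0],"xyz":[0.01,0.0039,0],"grip":0},{"twist":[0,0,0],"xyz":[0.0097,0.0046,0],"grip":0},{"twist":[0,0,0],"xyz":[0.0093,0.0053,0],"grip":0},{"twist":[0,0,0],"xyz":[0.0089,0.006,0],"grip":0},{"twist":[0,0,0],"xyz":[0.0088,0.0066,0],"grip":0},{"twist":[0,0,0],"xyz":[0.0083,0.0073,0],"grip":0},{"twist":[0,0,0],"xyz":[0.008,0.0078,0],"grip":0},{"twist":[0,0,0],"xyz":[0.0074,0.0084,0],"grip":0}]'
python3 -c "
from h import *
avg(4)"
```

```text
time: 7.07
tcp_pos: [0.5812, -0.136, 0.1091]
tool_rot: [-180.0, 0.0, 165.8]
contact_force: [-0.5, -2.4, 3.1]
finger_gap: 0.0
finger_force: 1.4
7.2667 F [0.89 0.8  2.84] [1.07 1.1  0.44] P [ 0.5822 -0.1348  0.1092] [0.0001 0.0001 0.0001]
```

```bash
python3 -m crank '[{"twist":[0,0,0],"xyz":[0.0073,0.0079,0],"grip":0},{"twist":[0,0,0],"xyz":[0.0065,0.0087,0],"grip":0},{"twist":[0,0,0],"xyz":[0.0057,0.0092,0],"grip":0},{"twist":[0,0,0],"xyz":[0.0048,0.0096,0],"grip":0},{"twist":[0,0,0],"xyz":[0.0041,0.01,0],"grip":0},{"twist":[0,0,0],"xyz":[0.0034,0.0103,0],"grip":0},{"twist":[0,0,0],"xyz":[0.0026,0.0106,0],"grip":0},{"twist":[0,0,0],"xyz":[0.0018,0.0108,0],"grip":0},{"twist":[0,0,0],"xyz":[0.0011,0.011,0],"grip":0},{"twist":[0,0,0],"xyz":[0.0003,0.011,0],"grip":0}]'
python3 -c "
from h import *
avg(4)
ims=[]
for c,(u0,v0) in dict(top=(255,175),side=(245,125)).items():
    p,d=env.get_image(c)
    ims.append(cv2.resize(p[v0:v0+95,u0:u0+95],(400,400),interpolation=cv2.INTER_CUBIC))
cv2.imwrite('pics/crop3.png',np.hstack(ims)[:,:,::-1])
"
```

```text
time: 8.1
tcp_pos: [0.5997, -0.0862, 0.1091]
tool_rot: [180.0, 0.0, 165.8]
contact_force: [0.5, -2.4, 2.7]
finger_gap: -0.0001
finger_force: 1.4
8.3 F [0.65 1.4  2.62] [0.35 1.48 0.22] P [ 0.5997 -0.0846  0.109 ] [0.     0.0001 0.    ]
```

View pics/crop3.png

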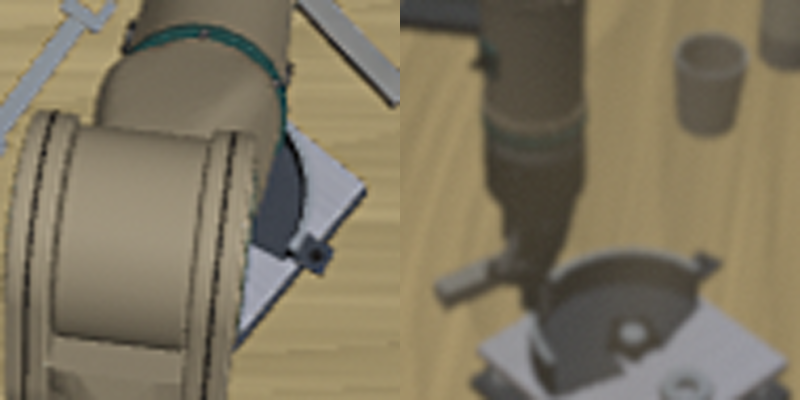

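Side view shows the fingertips on the far-left part of the rim (around (537,300)), with the force confirming contact. Doing the last stretch.

```bash
python3 -m crank '[{"twist":[0,0,0],"xyz":[0,0.0108,0],"grip":0},{"twist":[0,0,0],"xyz":[-0.001,0.0109,0],"grip":0},{"twist":[0,0,0],"xyz":[-0.0018,0.011,0],"grip":0},{"twist":[0,0,0],"xyz":[-0.0026,0.0108,0],"grip":0},{"twist":[0,0,0],"xyz":[-0.0034,0.0106,0],"grip":0},{"twist":[0,0,0],"xyz":[-0.0042,0.0103,0],"grip":0},{"twist":[0,0,0],"xyz":[-0.005,0.01,0],"grip":0},{"twist":[0,0,0],"xyz":[-0.0057,0.0096,0],"grip":0},{"twist":[0,0,0],"xyz":[-0.0063,0.0092,0],"grip":0},{"twist":[0,0,0],"xyz":[-0.007,0.0087,0],"grip":0},{"twist":[0,0,0],"xyz":[0,0,0],"grip":0}]'
python3 -c "
from h import *
avg(6)"
```

```text
time: 9.32
tcp_pos: [0.5799, -0.0341, 0.109]
tool_rot: [179.9, -0.1, 165.9]
contact_force: [-0.1, 1.5, 3.6]
finger_gap: 0.0001
finger_force: 1.5
9.6167 F [-0.74  1.94  3.05] [0.36 0.34 0.22] P [ 0.5802 -0.0346  0.1088] [0.0002 0.0004 0.    ]
```

```bash
python3 -m crank '[{"twist":[0,0,0],"xyz":[0,0,0.02],"grip":0},{"twist":[0,0,0],"xyz":[0,0,0.04],"grip":0},{"twist":[0,0,0],"xyz":[0,0,0.06],"grip":0},{"twist":[0,0,0],"xyz":[0,0,0.06],"grip":0},{"twist":[0,0,0],"xyz":[0,0,0.06],"grip":0},{"twist":[0,0,0],"xyz":[0,0,0.06],"grip":0},{"twist":[0,0,0],"xyz":[0,0,0.04],"grip":0},{"twist":[0,0,0],"xyz":[0,0,0],"grip":0},{"twist":[0,0,0],"xyz":[0,0,0],"grip":0},{"twist":[0,0,0],"xyz":[0,0,0],"grip":0}]'
python3 -c "
from h import *
avg(4)
p,d=env.get_image('side');cv2.imwrite('pics/fin.png',cv2.resize(p[110:290,180:420],(800,600))[:,:,::-1])
"
```

```text
time: 10.45
tcp_pos: [0.5803, -0.0363, 0.2785]
tool_rot: [-180.0, -0.1, 165.8]
contact_force: [-0.4, -0.3, -0.5]
finger_gap: 0.0
finger_force: 0.0
10.65 F [0.06 0.04 0.17] [0.29 0.55 0.53] P [ 0.5801 -0.036   0.2778] [0.0001 0.0001 0.0001]
```

View pics/fin.png

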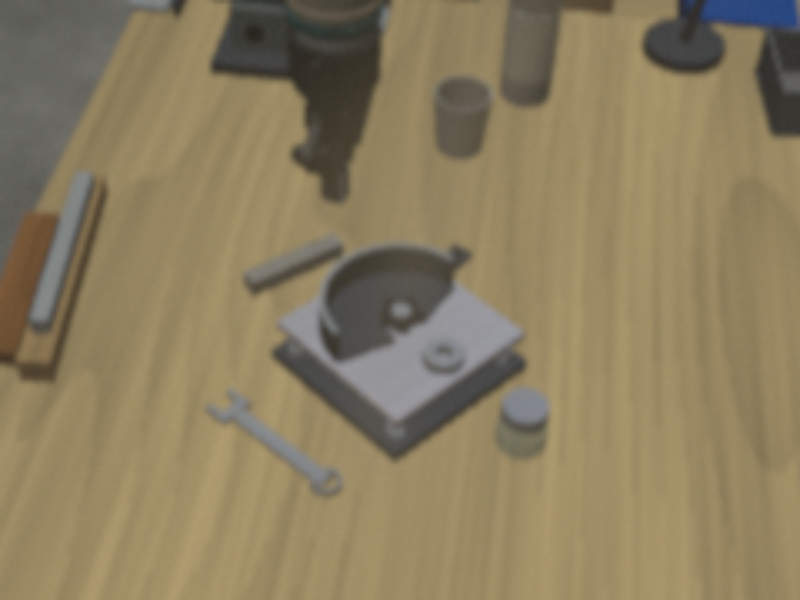

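The fingers are well clear at (335,190). The guard, flange (443,352), wrench, stick and jar are all where they were.

```bash
python3 -c "
from station import env
print(env.sign_off())"
```

```text
the job is handed in; nothing more can be done
None
```

I ran the closed fingertips round the rim from the ear end to the plain end at about 3 N, which is roughly 5 mm of plate sink; they were in contact at every check. I then raised them about 16 cm clear with nothing else moved, and handed the job in at about 11 s (no verdict was returned).

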